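Cock the sprung hold-down, seat the datum plate, trip the arm onto it

TASK

Swing the fixture's sprung hold-down arm back until its sear catches and let go of it. Then lay the tongued datum plate gently on the three balls, tongue towards the arm's hinge, so that its grooves sit on them, and let go. Last, press the trigger so that the arm springs shut and clamps the plate fully home, leaving everything else on the table where it lies.

Things in the scene. Friction and masses are not known exactly. Their poses are not given: they have to be found in the camera images.
- fixture: Fixed hold-down fixture. Origin on the table under the middle of its three balls; x points from the balls to the arm's hinge, y to its left (trigger side), z up. Grey base plate 226 x 90, 15 high. On it three 8 mm posts carry 10 mm steel balls, centres 40 above the table at x,y = (40,0), (-20,16), (-20,-16). Beside them (in y) nothing stands above the base plate.
- pivot (a point): Hinge axis of the arm, along the fixture's y, at (90, 0, 75) in the fixture, between two cheeks 50 wide overall and 90 high. The arm (20 wide, 12 high) reaches 145 from here to its cross bar; under it, 90 from here, a slippery plastic pad presses on the middle of the plate.
- hold_down (a joint): Arm angle: 0 level, pointing along fixture -x over the balls; grows as the cross-bar end swings up and back over the hinge (1.57 upright). A damped spring pulls it shut, 4 to 8 N at the bar. Empty it rests at -0.12, barring the balls; on a seated plate, at 0. Swung past 1.85 (stop 1.98) its roller drops behind the sear and, let go, it stays cocked at 1.77; let go sooner it swings shut.
- cross_bar (a point): Middle of the arm's black cross bar (handle), 145 from the hinge at the arm's free end: a straight bar 110 long, 18 in diameter, along the fixture's y, sticking out 50 to each side of the arm's 10 mm end rod (29 long, then the arm). Either half can be pinched from above across its thickness (fingers closing along fixture x); it is a sleeve that turns freely on its rod, so it swings on in the fingers. Axes turn with the arm.
- trigger (a joint): Angle of the trigger lever, whose sear holds the cocked arm: 0 at rest (up), grows as its press pad is pushed down, stop at 0.20 (about 12 mm at the pad). Some 6 to 11 N, about 4 to 7 mm down, frees the cocked arm; a light spring lifts it again.
- trigger_pad (a point): Middle of the top of the trigger's press pad: ribbed steel, 34 x 34, facing up, 55 above the table, beside the hinge and 85 to its left (fixture +y), free all round. Pressed straight down.
- plate: Loose dark steel datum plate, 0.32 kg, 10 thick: a body 56 long (x -34 to 22), 60 wide with a tongue 26 wide, 36 long (x 22 to 58). Origin at mid-height of this slab, over the middle of its grooves; x along the tongue, z up. Three V-grooved feet stand 5.7 below the slab (on the table the origin is 10.7 high), one under the tongue. Pinch the 60 wide sides from above.
- nest (a point): Point fixed in the fixture, 51.3 above the table over the middle of the three balls: here lies the plate's origin when it is fully seated, tongue and x along the fixture's x, one groove on each ball. The grooves draw the plate in from up to about 2.5 mm off. Axes as the fixture's.
- tab: Bystander, to be left alone: grey ceramic backing tab, a plain 50 x 36 x 9 rectangle. Origin on its underside.
- nut: Bystander, to be left alone: brass hexagon nut, 24 across, 13 high. Origin on its underside.
- pin: Bystander, to be left alone: steel hitch pin with a wire loop, about 145 long, lying. Origin on its underside.
- bracket: Bystander, to be left alone: red L-shaped lamp bracket, 80 x 60 foot, 64 high. Origin on its underside.
- handle: Bystander, to be left alone: stainless U-shaped grab handle, 176 long, lying flat. Origin on its underside.
- wrench: Bystander, to be left alone: steel wrench, lying. Origin on its underside.
Things that resemble listed ones, but are neither listed nor needed, are in the scene too. Of the things that look like the plate, take the one that is nearest to the robot's base at the start.

How it is judged (in metres and radians):
On the way, in this order (a step that is already met when the one before it is completed fails the run):
1. the arm stands cocked, caught by its sear with the trigger back up, and let go (value of joint trigger below 0.02 rad and value of joint hold_down between 1.72 and 1.88 rad and contact force between the fingers and anything else below 0.5 N), for 0.3 s.
2. with the arm still cocked on its sear, the plate rests on the three balls, let go (all of step 1 and distance between plate and nest below 0.006 m), for 0.3 s.
3. the trigger is pressed with the plate on the balls (value of joint trigger above 0.04 rad and distance between plate and nest below 0.006 m).
At the end, for the whole second after the job is handed in: The plate is at rest, seated on the three balls within 3 mm of the nest point, level within 0.04 rad and in line with the fixture within 0.06 rad; the arm is shut on it (angle within 0.04 rad of 0) and the trigger is back up (below 0.03 rad) (distance between plate and nest below 0.003 m and angle between the x axis of plate and the x axis of nest, either way round below 0.06 rad and angle between plate's own z axis and vertical below 0.04 rad and value of joint hold_down between -0.04 and 0.04 rad and value of joint trigger below 0.03 rad and linear speed of plate below 0.02 m/s); the robot touches nothing.
It fails at once if the plate falls or is thrown (drop of more than about 20 mm) (linear speed of plate above 0.6 m/s and contact force between the fingers and plate below 0.1 N).
It fails at once if a bystander is shifted by more than 25 mm (distance of any of tab, nut, pin, bracket, handle, wrench from where it was at the start of the episode above 0.025 m).
It also fails if it takes over 66 s, if anything falls off the work surface, if the arm or the gripper's body presses on something with over 40 N, if the wrist force passes 120 N, or if a joint passes its speed limit or range.

ROBOT

A 6-joint arm with a two-finger parallel gripper is mounted at the origin on the work surface. World frame = base frame: x ahead of the robot, y to its left, z up, the work surface at z = 0. Lengths are in m, angles in degrees, forces in N, time in s.
With the tool pointing down it reaches from about 0.4 to 0.825 m from the base axis. Payload 7 kg.
Tool frame: the origin (TCP) lies midway between the tips of the shut fingers; the grasp point (between the pads) lies 19 mm behind it; z points along the fingers, y is the direction in which the jaws open and shut (so a half turn about z gives the same grasp; the last joint's range is limited). The gripper opens to 88 mm and grips with 3 to 60 N. Pads are 19 mm wide; open, the fingers measure 130 mm over their backs; the gripper's body (78 mm by 193 mm) begins 47 mm behind the grasp point.
Start: joints at [-52.649, 20.546, 0.682, 0, -70.136, -16.507], TCP at [0.24, -0.631, 0.199] pointing down, gripper open.
Joint ranges: [-176.03, 176.03], [-82.01, 121.73], [-58.28, 71.71], [-173.87, 95.51], [-174.79, -0.11], [-173.66, 173.66]. Speed limits (degrees/s): [136.94, 136.94, 172.46, 180, 180, 180].

INTERFACE

Orientations are given as a 3x3 rotation matrix whose columns are the frame's x, y, z axes.
In Python, from rig import robot gives the robot as it stands. Calls block until the motion is done:
- robot.goto(position, orientation): joint-space move of the TCP to a pose.
- robot.servo_line(position, ori=None, speed=0.15): straight line of the TCP; ori=None keeps the orientation; speed is the mean speed in m/s.
- robot.movej(angles): joint-space move.
- robot.move_gripper(opening): opening from 0.0 (shut) to 1.0 (fully open); the grip force is fixed at half the most; returns when the fingers have stopped.
- robot.dwell(seconds).
- robot.ik(position, orientation): joint angles nearest the present ones, or None.
- robot.grab_frame(name): name is "scene" or "side" or "wrist"; returns (picture, depth): 400x640x3 uint8, red, green, blue; 400x640 float32, m along the optical axis (not along the pixel's ray), 0 where there is no reading.
- robot.camera_info(name): a dict with "vfov" (degrees; the focal length in pixels is half the picture's height over the tangent of half this angle, whatever the lens; pixels are square), "cx", "cy" (the principal point, pixels), "view" (4x4, takes a point from world to camera coordinates); the wrist camera has in their place "T_tool_cam" (4x4, takes a point from camera to tool coordinates, whose origin is the TCP and whose axes are the flange's). Camera axes: x right, y down, z forward; pixel columns grow to the right and rows downward; lengths in m; the calibration is good to about 2 mm. A picture is of the moment at which its call begins: read the wrist's pose just before it. camera_info takes no time and is no camera call.
A pose or a line that the arm cannot do raises robot.Unreachable and nothing moves.
- robot.job_done(): hands the job in, once; it reports no verdict.
Readings, each from a call of its own:
- robot.read_t(): time.
- robot.read_qpos(): joint angles.
- robot.read_qvel(): joint speeds.
- robot.read_effort(): joint torques, N m.
- robot.read_position(): TCP position.
- robot.read_tcp_rot(): TCP orientation.
- robot.read_force(): force on the tool from outside, world axes, zero at the start.
- robot.read_ft_torque(): the same for the moment, N m.
- robot.read_grip_width(): opening from 0.0 (shut) to 1.0 (fully open).
Only numpy, scipy, OpenCV 4.12 (cv2) and the standard library are available. Lean on these libraries where they do the work, as an engineer would, in place of code of your own. Each camera call takes 0.05 s, during which the arm holds its last target.

## Working session

There is one attempt and no reset: what is moved stays moved. The work goes in short steps, each a Python script; the robot and the scene stay as the last script left them, time stands still between calls to the robot, and variables do not carry over. Pictures are saved under pics/ and viewed, and the job is handed in when it is done.

```bash
mkdir -p pics; ls; cat > h.py <<'E'
import numpy as np, cv2
from rig import robot
def K(name):
    i=robot.camera_info(name); f=200/np.tan(np.radians(i["vfov"])/2); return f,i["cx"],i["cy"],i
def cam2world(name):
    i=robot.camera_info(name)
    if name!="wrist": return np.linalg.inv(np.array(i["view"]))
    T=np.eye(4);T[:3,:3]=robot.read_tcp_rot();T[:3,3]=robot.read_position()
    return T@np.array(i["T_tool_cam"])
def cloud(name,d,T):
    f,cx,cy,_=K(name); v,u=np.mgrid[0:400,0:640]
    p=np.stack([(u-cx)/f*d,(v-cy)/f*d,d],-1)
    return p@T[:3,:3].T+T[:3,3]
def ray(name,T,uv,z):
    f,cx,cy,_=K(name); d=T[:3,:3]@np.array([(uv[0]-cx)/f,(uv[1]-cy)/f,1]); o=T[:3,3]
    return o+d*(z-o[2])/d[2]
def snap(name,fn):
    T=cam2world(name); im,d=robot.grab_frame(name)
    cv2.imwrite(f"pics/{fn}.png",im[:,:,::-1]); np.savez(f"pics/{fn}.npz",im=im,d=d,T=T)
    return im,d,T
E
python3 - <<'E'
from h import *
for n in("scene","side","wrist"):
    im,d,T=snap(n,n+"0"); print(n,K(n)[:3],T.round(3).tolist(),(d>0).mean())
E
```

```text
pics
scene (np.float64(489.13902966833814), 318.6112241216001, 195.6918389267478) [[0.766, 0.458, -0.451, 1.216], [0.642, -0.55, 0.534, -0.737], [-0.003, -0.699, -0.715, 1.024], [0.0, 0.0, 0.0, 1.0]] 0.9960234375
side (np.float64(480.67690853371835), 313.4919431252891, 187.66580408256283) [[-0.887, -0.267, 0.376, 0.003], [-0.461, 0.488, -0.741, 1.158], [0.015, -0.831, -0.556, 0.953], [0.0, 0.0, 0.0, 1.0]] 0.99599609375
wrist (np.float64(333.99455059444006), 319.31120751372896, 199.78225171876974) [[-0.355, 0.901, 0.25, 0.173], [0.935, 0.341, 0.097, -0.657], [0.002, 0.269, -0.963, 0.383], [0.0, 0.0, 0.0, 1.0]] 0.99602734375
```

View pics/scene0.png

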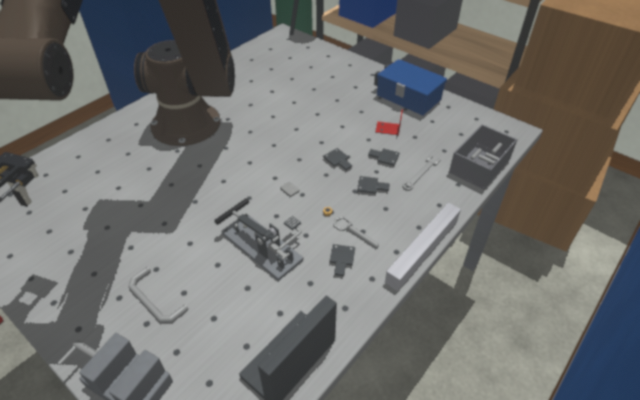

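View pics/side0.png

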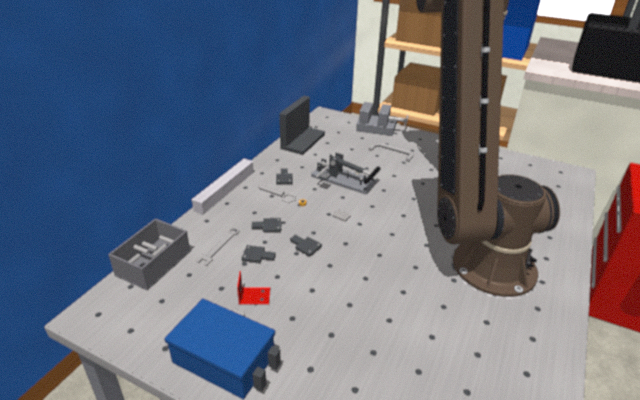

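View pics/wrist0.png

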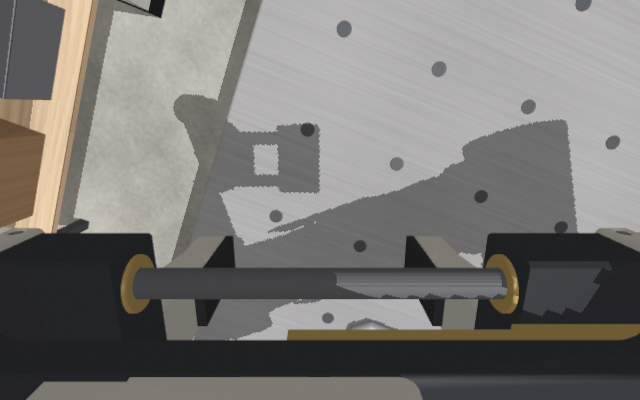

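The scene view shows the fixture at about (262,245), with plate-like parts at (337,158), (384,157), (372,185) and (342,258). The bystanders are around them. Next I get approximate positions.

```bash
python3 - <<'E'
from h import *
print(np.array(robot.camera_info("wrist")["T_tool_cam"]).round(3).tolist())
z=np.load("pics/scene0.npz");T=z["T"];P=cloud("scene",z["d"],T)
for n,uv in dict(p1=(337,158),p2=(384,157),p3=(372,185),p4=(342,258),bar=(233,210),trig=(288,238),fix=(262,245),tab=(290,189),nut=(328,211),small=(292,223),pin=(356,232),br=(388,128),handle=(155,295),wr=(422,172)).items():
    print(n,P[uv[1],uv[0]].round(3), np.linalg.norm(P[uv[1],uv[0]][:2]).round(3))
im=z["im"][120:300,190:430,::-1]; cv2.imwrite("pics/sz.png",cv2.resize(im,(800,600),interpolation=3))
z=np.load("pics/side0.npz")
im=z["im"][120:270,230:430,::-1]; cv2.imwrite("pics/sdz.png",cv2.resize(im,(800,600),interpolation=3))
E
```

```text
[[-0.001, -0.963, -0.269, 0.072], [1.0, -0.001, 0.001, -0.001], [-0.001, -0.269, 0.963, -0.185], [0.0, 0.0, 0.0, 1.0]]
p1 [0.519 0.178 0.016] 0.549
p2 [0.629 0.275 0.016] 0.687
p3 [0.673 0.151 0.015] 0.689
p4 [ 0.771 -0.119  0.018] 0.78
bar [ 0.468 -0.206  0.061] 0.511
trig [ 0.61  -0.148  0.001] 0.628
fix [ 0.611 -0.241  0.061] 0.657
tab [ 0.496 -0.014  0.011] 0.496
nut [ 0.639 -0.013  0.015] 0.639
small [ 0.62  -0.139  0.062] 0.636
pin [ 0.746 -0.025  0.016] 0.746
br [0.55  0.415 0.007] 0.689
handle [ 0.483 -0.49   0.003] 0.688
wr [0.753 0.3   0.008] 0.811
```

View pics/sz.png

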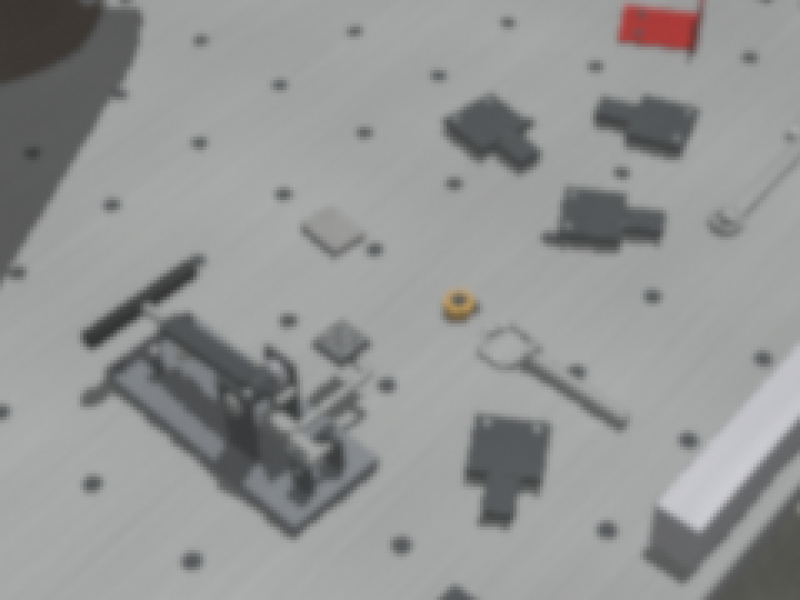

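View pics/sdz.png

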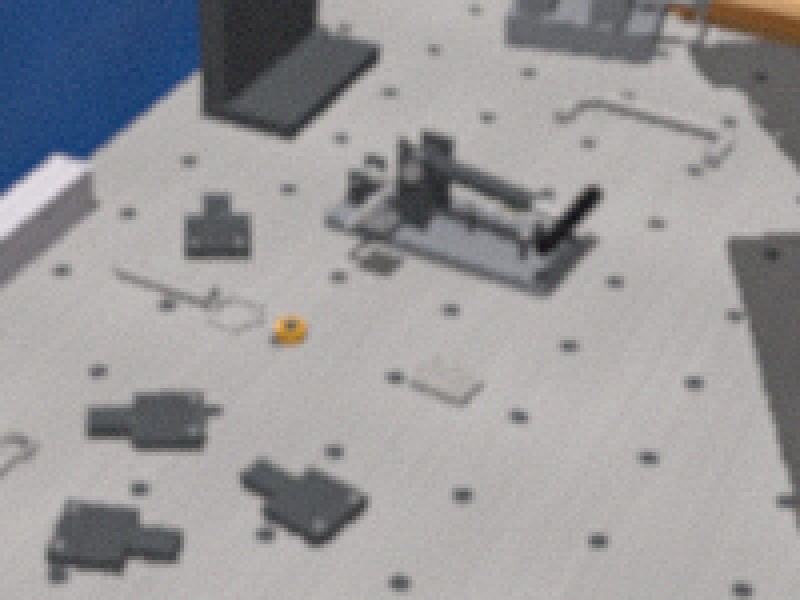

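```bash
cat >> h.py <<'E'
def down(yaw):
    c,s=np.cos(yaw),np.sin(yaw); return np.array([[c,s,0],[s,-c,0],[0,0,-1.]])
E
python3 - <<'E'
from h import *
fy=np.arctan2(.95,.3)
for k in(fy,fy+np.pi):
    R=down(k); t=np.array([0.57,-0.22,0])+0.075*R[:,0]; t[2]=.36
    q=robot.ik(t,R); print(k,t,q)
R=down(fy+np.pi); t=np.array([0.57,-0.22,0])+0.075*R[:,0]; t[2]=.36
robot.goto(t,R); print(robot.read_t())
snap("wrist","w1"); print(robot.read_position(),robot.read_force())
E
```

```text
1.2649174553900444 [ 0.59258485 -0.1484813   0.36      ] [  4.23137113  11.21380331   8.34862944   0.         -87.13482613
 158.24306049]
4.4065101089798375 [ 0.54741515 -0.2915187   0.36      ] [-10.02256174  12.15582145   9.53850438   0.         -87.38268293
  -7.50300663]
1.9167
[ 0.54684527 -0.29235238  0.35946159] [-0.92799608 -0.15571769 -0.15769053]
```

View pics/w1.png

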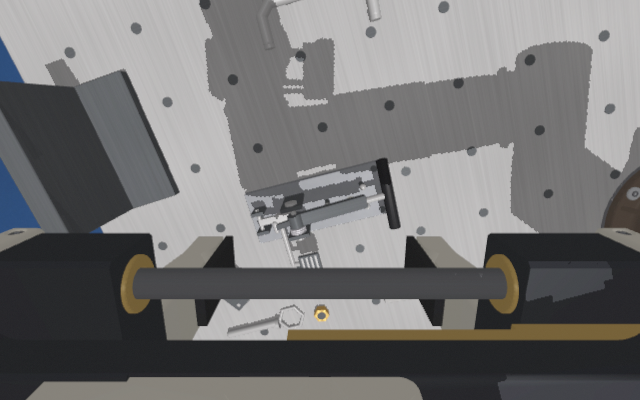

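The wrist view shows the fixture at (250–395,160–270). The bar runs from (382,160) to (397,228) and the trigger is near (308,258). I measure it from the depth cloud, taking the bar by darkness and the base by its height of 15 mm.

```bash
python3 - <<'E'
from h import *
for fn,n in(("w1","wrist"),("scene0","scene"),("side0","side")):
    z=np.load(f"pics/{fn}.npz");P=cloud(n,z["d"],z["T"]);im=z["im"].astype(int)
    reg=(abs(P[...,0]-.57)<.2)&(abs(P[...,1]+.23)<.2)
    tb=reg&(P[...,2]<.008); print(fn,"table z",np.median(P[...,2][tb]).round(4))
    # bar
    m=(im.sum(-1)<100)&(np.hypot(P[...,0]-.468,P[...,1]+.206)<.09)&(P[...,2]>.05)&(P[...,2]<.1)
    p=P[m]; 
    if len(p)>20:
        c=p.mean(0);u,s,v=np.linalg.svd(p-c); e=(p-c)@v[0]; print(" bar",len(p),c.round(4),v[0].round(3),e.min().round(3),e.max().round(3), (c+v[0]*(e.min()+e.max())/2).round(4), p[:,2].max().round(4))
    b=reg&(P[...,2]>.010)&(P[...,2]<.020)&(np.hypot(P[...,0]-.57,P[...,1]+.235)<.13)
    mm=np.zeros(b.shape,np.uint8);mm[b]=255
    p=P[b][:,:2].astype(np.float32); print(" base",len(p),np.median(P[b][:,2]).round(4))
    q=(p*2000).astype(int); g=np.zeros((1200,2000),np.uint8)
    for x,y in q: 
        if 0<=x<2000 and 0<=y+900<1200: g[y+900,x]=255
    g=cv2.morphologyEx(g,cv2.MORPH_CLOSE,np.ones((15,15)))
    cs,_=cv2.findContours(g,0,2); c=max(cs,key=cv2.contourArea); r=cv2.minAreaRect(np.vstack([c for c in cs if cv2.contourArea(c)>200]))
    print(" rect",((r[0][0])/2000,(r[0][1]-900)/2000),np.array(r[1])/2000,r[2])
z=np.load("pics/w1.npz"); im=z["im"][140:290,220:420,::-1]; cv2.imwrite("pics/w1z.png",cv2.resize(im,(800,600),interpolation=2))
E
```

```text
w1 table z -0.0006
 bar 276 [ 0.465  -0.2426  0.0642] [ 0.125  0.991 -0.045] -0.022 0.086 [ 0.469  -0.2108  0.0627] 0.0678
 base 4415 0.0144
 rect (0.5778050537109375, -0.2157574462890625) [0.09053204 0.22032738] 86.67940521240234
scene0 table z -0.0001
 base 1449 0.0148
 rect (0.5753713989257813, -0.21567024230957033) [0.09276231 0.2300818 ] 86.77896118164062
side0 table z -0.0001
 bar 32 [ 0.4627 -0.1871  0.0644] [ 0.071  0.997 -0.022] -0.059 0.039 [ 0.462  -0.1972  0.0646] 0.0699
 base 543 0.0149
 rect (0.5748759155273437, -0.20649911499023438) [0.09462345 0.22530713] 89.58780670166016
```

View pics/w1z.png

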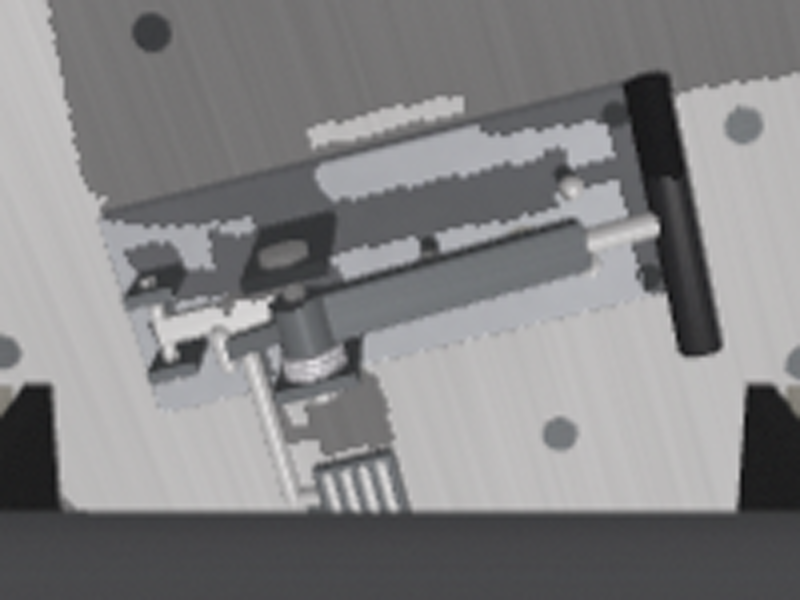

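```bash
python3 - <<'E'
from h import *
yaw=np.radians(-3.3)-np.pi/2
R=down(yaw); t=np.array([0.525,-0.21,0])+0.03*R[:,0]; t[2]=.22
robot.goto(t,R); print(robot.read_t())
im,d,T=snap("wrist","w2"); P=cloud("wrist",d,T)
tb=(P[...,2]<.006)&(abs(P[...,1]+.25)<.2);print("table",np.median(P[...,2][tb]))
m=(im.astype(int).sum(-1)<130)&(abs(P[...,0]-.468)<.04)&(abs(P[...,1]+.21)<.075)&(P[...,2]>.045)&(P[...,2]<.075)
p=P[m];print(len(p),p.min(0),p.max(0))
r=cv2.minAreaRect(p[:,:2].astype(np.float32)*1000);print(r)
b=(P[...,2]>.010)&(P[...,2]<.020)&(np.hypot(P[...,0]-.57,P[...,1]+.215)<.14)
mm=np.uint8(b)*255; mm=cv2.morphologyEx(mm,cv2.MORPH_CLOSE,np.ones((9,9)))
cv2.imwrite("pics/w2b.png",mm)
E
```

```text
2.6167
table -0.000579770058844048
1397 [ 0.45491881 -0.26441432  0.0568506 ] [ 0.47663759 -0.15591274  0.06823866]
((466.0052795410156, -209.94818115234375), (109.11123657226562, 16.054140090942383), 86.61483001708984)
```

View pics/w2.png

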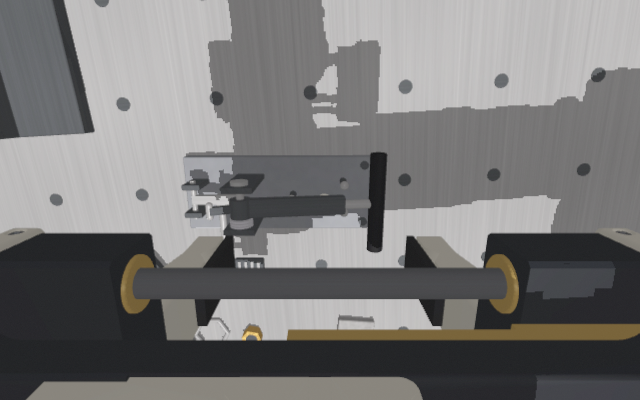

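View pics/w2b.png

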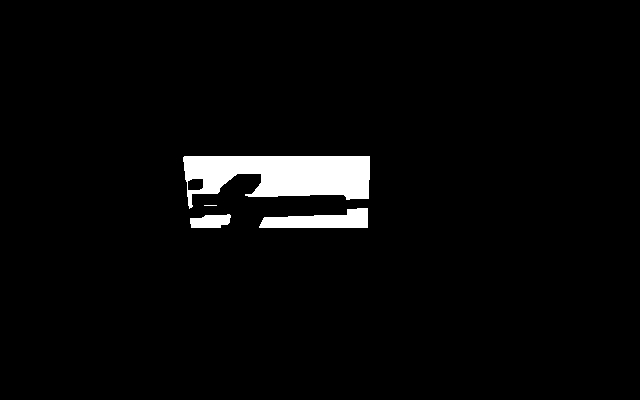

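The bar centre is (0.466,-0.210) and the fixture yaw is about -3.4°, which agrees with the base edges. I pinch the bar's -y half and swing.

```bash
cat >> h.py <<'E'
fyaw=-0.0593
FX=np.array([np.cos(fyaw),np.sin(fyaw),0]);FY=np.array([-np.sin(fyaw),np.cos(fyaw),0])
HINGE=np.array([.466,-.210,.075])+.144*FX
Rb=down(fyaw-np.pi/2)
def bar_tcp(th,off=-.038,dz=-.016):
    return HINGE-FX*.145*np.cos(th)+np.array([0,0,.145*np.sin(th)+dz])+FY*off
E
python3 - <<'E'
from h import *
robot.move_gripper(0.5)
a=bar_tcp(-.12)
robot.goto(a+[0,0,.08],Rb); robot.servo_line(a,speed=.1)
print(robot.read_t(),robot.read_force().round(1),robot.read_position()-a)
robot.move_gripper(0.0)
print(robot.read_t(),robot.read_force().round(1),robot.read_grip_width()*88)
snap("wrist","w3");snap("side","s3")
E
```

```text
5.05 [0.2 0.  0.1] [ 0.00062905 -0.00010957  0.000601  ]
5.925 [ 0.3 -0.3 -0.5] 0.09165943695439897
```

View pics/w3.png

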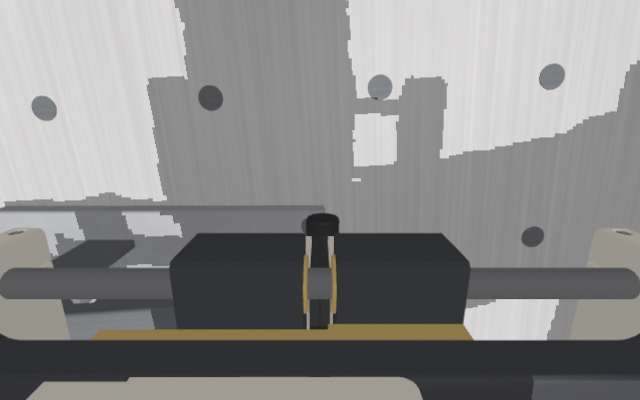

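```bash
python3 - <<'E'
from h import *
z=np.load("pics/w3.npz");P=cloud("wrist",z["d"],z["T"])
print(robot.read_position(),z["d"][222,322],P[222,322].round(4),P[300,320].round(4),z["d"][300,320],P[240,321],P[280,306])
for r in range(210,330,8): print(r,z["im"][r,321],P[r,321].round(4))
im=np.load("pics/s3.npz")["im"][120:220,280:440,::-1]; cv2.imwrite("pics/s3z.png",cv2.resize(im,(800,500),interpolation=3))
E
```

```text
[ 0.46380599 -0.24794575  0.04163179] 0.17110457 [ 0.4625 -0.2638  0.0653] [ 0.4662 -0.2191  0.066 ] 0.1824659 [ 0.46340175 -0.25804231  0.07516447] [ 0.46616759 -0.28065258  0.15426284]
210 [111 112 116] [ 0.4633 -0.2538  0.0128]
218 [32 32 34] [ 0.463  -0.264   0.0594]
226 [40 39 41] [ 0.4631 -0.262   0.0662]
234 [37 36 40] [ 0.4634 -0.2574  0.0656]
242 [41 41 42] [ 0.4634 -0.2584  0.0786]
250 [41 40 42] [ 0.4635 -0.2583  0.0875]
258 [42 41 42] [ 0.4635 -0.2583  0.0958]
266 [42 41 42] [ 0.4636 -0.2582  0.1029]
274 [86 86 89] [ 0.4625 -0.2801  0.1506]
282 [88 89 92] [ 0.4627 -0.2779  0.1507]
290 [90 90 93] [ 0.4628 -0.2762  0.1518]
298 [83 84 87] [ 0.463  -0.2731  0.1504]
306 [47 47 51] [ 0.4643 -0.2474  0.1149]
314 [49 49 51] [ 0.4645 -0.2442  0.1153]
322 [49 49 52] [ 0.4647 -0.2395  0.1137]
```

View pics/s3z.png

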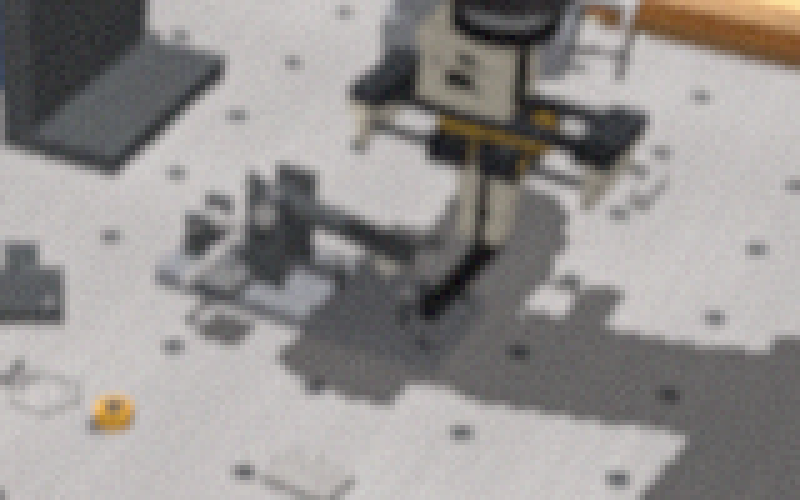

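The side view shows the fingers around the bar, but the width reads about 0. I read it again and test with a small lift.

```bash
python3 - <<'E'
from h import *
print(robot.read_grip_width())
for th in(-.06,0.0):
    robot.servo_line(bar_tcp(th),speed=.05); print(robot.read_grip_width(),robot.read_force().round(1),robot.read_position()-bar_tcp(th))
snap("wrist","w4");snap("side","s4")
im=np.load("pics/s4.npz")["im"][120:220,280:440,::-1]; cv2.imwrite("pics/s4z.png",cv2.resize(im,(800,500),interpolation=3))
E
```

```text
0.007715739258817454
0.004141319363303356 [-0.6  0.1  0.1] [ 4.11587803e-04 -9.03214362e-05  6.02577730e-04]
0.005790314847769085 [-0.3  0.5 -1.1] [ 3.20863481e-04 -4.69299926e-05  4.57660538e-04]
```

View pics/w4.png

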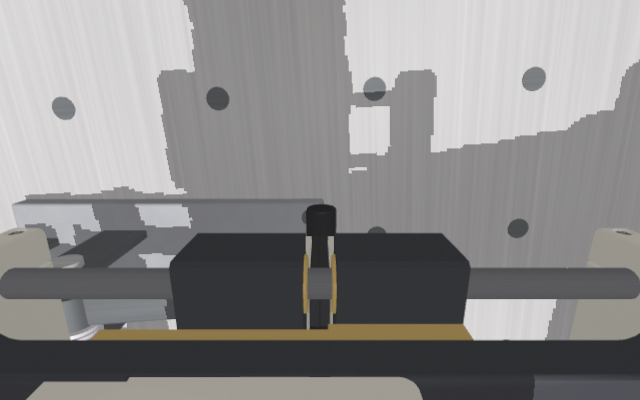

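View pics/s4z.png

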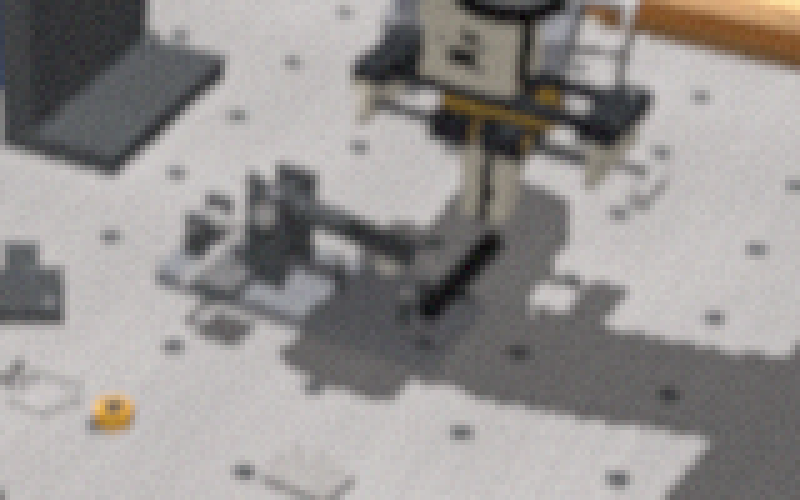

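```bash
python3 - <<'E'
from h import *
z=np.load("pics/w4.npz");P=cloud("wrist",z["d"],z["T"])
for r in range(196,262,6): print(r,[ (c,P[r,c].round(3).tolist()) for c in(300,311,321,331,342)])
im,d,T=snap("scene","sc4")
a=im[180:280,190:310,::-1]; cv2.imwrite("pics/sc4z.png",cv2.resize(a,(720,600),interpolation=3))
a=z["im"][190:340,220:420,::-1]; cv2.imwrite("pics/w4z.png",cv2.resize(a,(800,600),interpolation=3))
E
```

```text
196 [(300, [0.478, -0.256, -0.001]), (311, [0.47, -0.256, -0.0]), (321, [0.462, -0.255, -0.0]), (331, [0.455, -0.255, -0.001]), (342, [0.446, -0.254, -0.001])]
202 [(300, [0.478, -0.255, 0.012]), (311, [0.47, -0.254, 0.012]), (321, [0.462, -0.254, 0.013]), (331, [0.455, -0.25, 0.001]), (342, [0.447, -0.249, -0.002])]
208 [(300, [0.478, -0.251, 0.015]), (311, [0.468, -0.265, 0.061]), (321, [0.462, -0.264, 0.061]), (331, [0.456, -0.264, 0.061]), (342, [0.447, -0.245, 0.0])]
214 [(300, [0.478, -0.247, 0.015]), (311, [0.468, -0.262, 0.064]), (321, [0.462, -0.262, 0.065]), (331, [0.457, -0.261, 0.064]), (342, [0.447, -0.24, 0.0])]
220 [(300, [0.478, -0.242, 0.015]), (311, [0.468, -0.258, 0.063]), (321, [0.462, -0.259, 0.067]), (331, [0.457, -0.257, 0.063]), (342, [0.447, -0.235, -0.002])]
226 [(300, [0.479, -0.238, 0.015]), (311, [0.468, -0.255, 0.064]), (321, [0.463, -0.255, 0.066]), (331, [0.457, -0.255, 0.065]), (342, [0.447, -0.23, -0.0])]
232 [(300, [0.479, -0.233, 0.015]), (311, [0.469, -0.251, 0.064]), (321, [0.463, -0.252, 0.066]), (331, [0.457, -0.251, 0.064]), (342, [0.448, -0.225, -0.001])]
238 [(300, [0.467, -0.288, 0.162]), (311, [0.467, -0.26, 0.094]), (321, [0.463, -0.258, 0.09]), (331, [0.458, -0.259, 0.094]), (342, [0.456, -0.287, 0.161])]
244 [(300, [0.467, -0.287, 0.165]), (311, [0.467, -0.259, 0.099]), (321, [0.463, -0.258, 0.099]), (331, [0.458, -0.26, 0.102]), (342, [0.456, -0.287, 0.165])]
250 [(300, [0.466, -0.287, 0.169]), (311, [0.467, -0.259, 0.106]), (321, [0.463, -0.258, 0.104]), (331, [0.458, -0.258, 0.105]), (342, [0.456, -0.287, 0.17])]
256 [(300, [0.466, -0.287, 0.173]), (311, [0.467, -0.258, 0.111]), (321, [0.463, -0.259, 0.112]), (331, [0.459, -0.282, 0.163]), (342, [0.456, -0.287, 0.173])]
```

View pics/sc4z.png

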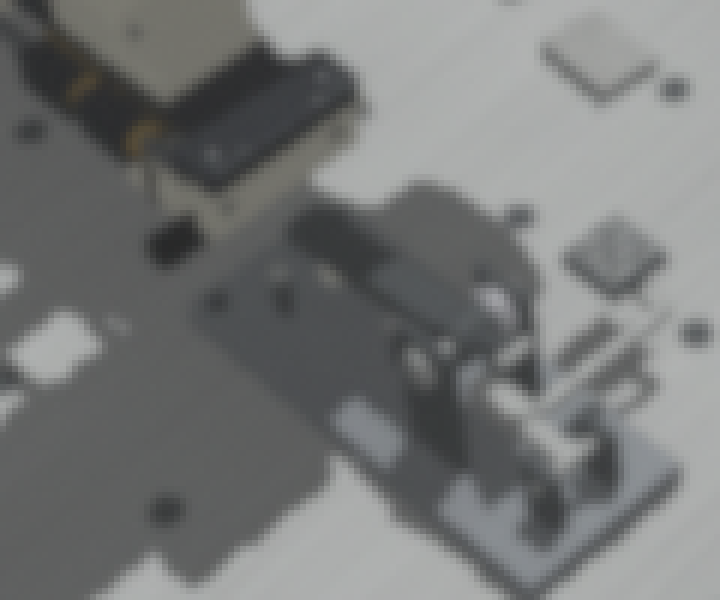

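View pics/w4z.png

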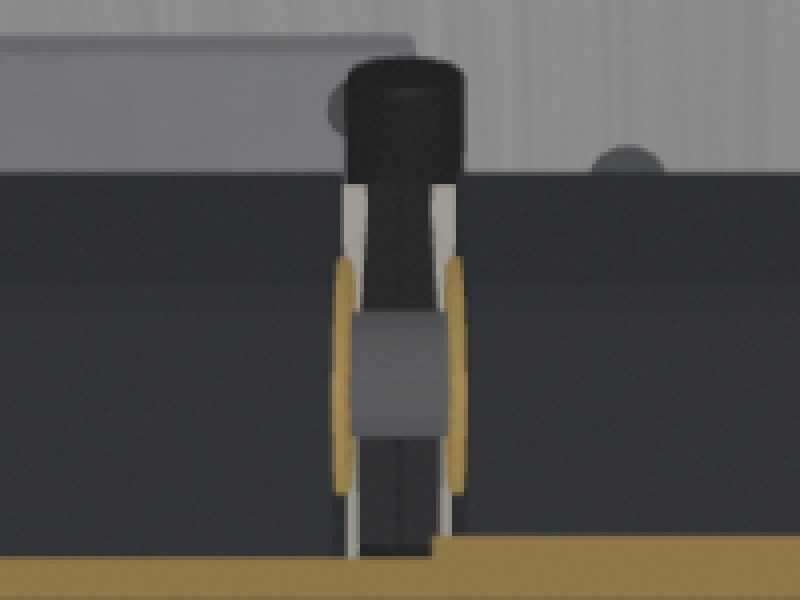

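```bash
python3 - <<'E'
from h import *
z=np.load("pics/s4.npz");P=cloud("side",z["d"],z["T"])
f,cx,cy,i=K("side"); V=np.linalg.inv(z["T"])
for h in(.059,.087,.15):
    p=V[:3]@np.r_[robot.read_position()[:2],h,1]; print(h,p[0]/p[2]*f+cx,p[1]/p[2]*f+cy)
for r in range(150,190,3): print(r,[(c,z["im"][r,c].tolist(),P[r,c].round(3).tolist()) for c in(374,377,380)])
E
```

```text
0.059 377.08509024962433 169.09573201368977
0.087 377.7858060288577 162.33168212339328
0.15 379.4104582024291 146.64882085196842
150 [(374, [141, 135, 124], [0.476, -0.235, 0.14]), (377, [65, 62, 60], [0.458, -0.211, 0.156]), (380, [50, 47, 48], [0.446, -0.206, 0.162])]
153 [(374, [148, 141, 128], [0.474, -0.229, 0.131]), (377, [71, 71, 68], [0.466, -0.238, 0.129]), (380, [142, 135, 126], [0.455, -0.238, 0.132])]
156 [(374, [151, 143, 130], [0.475, -0.237, 0.115]), (377, [77, 69, 68], [0.465, -0.239, 0.117]), (380, [151, 142, 131], [0.454, -0.238, 0.12])]
159 [(374, [145, 138, 128], [0.473, -0.233, 0.105]), (377, [54, 51, 50], [0.462, -0.233, 0.108]), (380, [147, 143, 128], [0.452, -0.236, 0.11])]
162 [(374, [131, 128, 118], [0.473, -0.236, 0.092]), (377, [93, 87, 77], [0.46, -0.23, 0.099]), (380, [147, 143, 130], [0.451, -0.238, 0.097])]
165 [(374, [105, 104, 102], [0.516, -0.367, -0.002]), (377, [94, 94, 91], [0.505, -0.372, -0.002]), (380, [107, 104, 106], [0.495, -0.378, -0.002])]
168 [(374, [84, 84, 82], [0.505, -0.338, 0.003]), (377, [26, 22, 24], [0.463, -0.246, 0.064]), (380,
[... 352 characters left out ...]
484, -0.286, -0.002]), (377, [110, 105, 105], [0.474, -0.291, -0.002]), (380, [112, 107, 109], [0.462, -0.289, 0.003])]
180 [(374, [74, 74, 79], [0.468, -0.241, 0.015]), (377, [99, 95, 94], [0.467, -0.273, -0.003]), (380, [108, 106, 108], [0.456, -0.275, -0.0])]
183 [(374, [82, 84, 89], [0.464, -0.232, 0.008]), (377, [101, 99, 99], [0.46, -0.256, -0.004]), (380, [101, 101, 100], [0.447, -0.251, 0.003])]
186 [(374, [99, 97, 96], [0.461, -0.228, -0.001]), (377, [106, 102, 101], [0.452, -0.234, -0.002]), (380, [105, 103, 98], [0.44, -0.231, 0.004])]
189 [(374, [104, 101, 100], [0.455, -0.213, -0.003]), (377, [104, 104, 101], [0.003, 1.158, 0.953]), (380, [104, 101, 101], [0.435, -0.219, -0.0])]
```

```bash
python3 - <<'E'
from h import *
for fn in("w3","w4"):
    z=np.load(f"pics/{fn}.npz");T=z["T"];d=z["d"];P=cloud("wrist",d,T)
    c0=T@np.linalg.inv(np.array(robot.camera_info("wrist")["T_tool_cam"])); print(c0[:3,3])
    f,cx,cy,_=K("wrist"); o=T[:3,3]
    for r in range(232,240):
        dd=T[:3,:3]@np.array([(321-cx)/f,(r-cy)/f,1]); q=o+dd*((-.2578-o[1])/dd[1]); print(r,z["im"][r,[311,321]].tolist(),d[r,321].round(4),q[2].round(4),(q[2]-c0[2,3]).round(4))
E
```

```text
[ 0.46380954 -0.24795288  0.04163856]
232 [[36, 36, 36], [37, 38, 40]] 0.1709 0.0638 0.0221
233 [[36, 36, 37], [36, 36, 39]] 0.1724 0.0652 0.0236
234 [[36, 35, 36], [37, 36, 40]] 0.1725 0.0666 0.025
235 [[35, 35, 37], [40, 39, 42]] 0.1686 0.068 0.0263
236 [[107, 104, 100], [39, 40, 41]] 0.1685 0.0693 0.0277
237 [[123, 120, 114], [42, 42, 42]] 0.1677 0.0707 0.029
238 [[123, 121, 114], [41, 41, 41]] 0.1653 0.072 0.0304
239 [[141, 138, 130], [40, 40, 40]] 0.1636 0.0733 0.0317
[ 0.46306989 -0.24792106  0.0594563 ]
232 [[35, 36, 36], [37, 37, 38]] 0.1909 0.0817 0.0222
233 [[37, 37, 38], [38, 37, 40]] 0.1906 0.0831 0.0237
234 [[37, 37, 37], [38, 38, 40]] 0.1909 0.0845 0.0251
235 [[36, 35, 37], [39, 39, 41]] 0.17 0.0859 0.0264
236 [[107, 104, 100], [41, 41, 42]] 0.1678 0.0873 0.0278
237 [[124, 121, 114], [42, 41, 42]] 0.1658 0.0886 0.0291
238 [[124, 121, 115], [40, 41, 41]] 0.1658 0.0899 0.0305
239 [[140, 138, 130], [43, 43, 43]] 0.1647 0.0912 0.0317
```

Both cameras agree that the real fingertips sit about 27 mm short of the reported TCP, so the first pinch closed just above the bar and touched nothing. I correct all targets for this and grip again.

```bash
cat >> h.py <<'E'
TIP=0.027  # real tips are this far short of reported TCP along tool z
E
python3 - <<'E'
from h import *
dz=-.016-TIP
robot.move_gripper(0.5)
a=bar_tcp(-.12,dz=dz); robot.servo_line(a,speed=.1)
print(robot.read_t(),robot.read_force().round(1))
robot.move_gripper(0.0)
print(robot.read_t(),robot.read_force().round(1),robot.read_grip_width()*88)
if robot.read_grip_width()*88>12:
    for th in(-.04,.08,.2):
        robot.servo_line(bar_tcp(th,dz=dz),speed=.05); print(th,robot.read_grip_width()*88,robot.read_force().round(1))
snap("side","s5")
im=np.load("pics/s5.npz")["im"][120:220,280:440,::-1]; cv2.imwrite("pics/s5z.png",cv2.resize(im,(800,500),interpolation=3))
E
```

```text
8.3083 [-0.7 -0.6 -0.5]
8.8667 [-5.1  0.5  4.4] 17.552105809380787
-0.04 17.159101720321544 [-4.3 -1.5 -4.7]
0.08 17.157980152965127 [-5.5 -1.  -4.1]
0.2 17.50484362312385 [-6.8 -1.7 -3.9]
```

View pics/s5z.png

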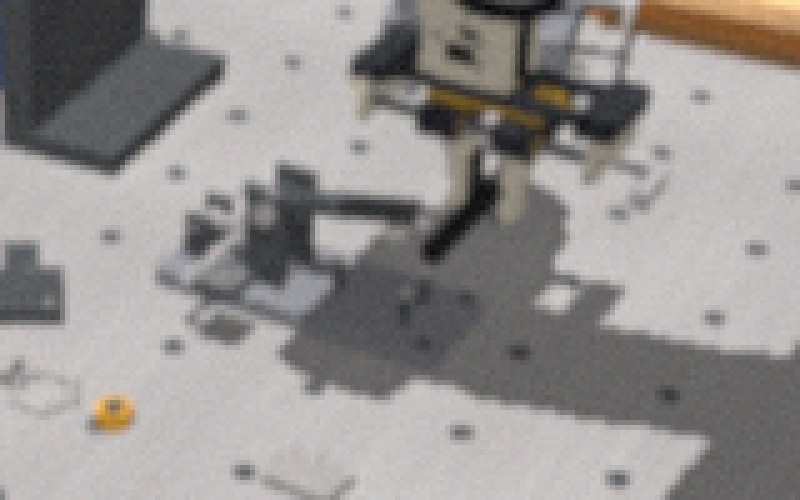

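The bar is held (17.5 mm) and the arm is lifting. I continue the arc and abort on high force.

```bash
python3 - <<'E'
from h import *
dz=-.016-TIP
for th in np.r_[np.linspace(.35,1.75,11),1.85,1.91]:
    robot.servo_line(bar_tcp(th,dz=dz),speed=.12); F=robot.read_force(); print(round(th,2),round(robot.read_grip_width()*88,1),F.round(1))
    if np.linalg.norm(F)>40 or robot.read_grip_width()*88<10: print("STOP");break
print(robot.read_t(),robot.read_position())
snap("side","s6");snap("wrist","w6")
im=np.load("pics/s6.npz")["im"][100:220,280:440,::-1]; cv2.imwrite("pics/s6z.png",cv2.resize(im,(800,600),interpolation=3))
E
```

```text
0.35 17.2 [-6.5 -0.2 -3.7]
0.49 16.9 [-6.3 -1.4 -2.4]
0.63 17.2 [-8.4 -1.  -1. ]
0.77 17.2 [-9.4  0.1  0.8]
0.91 16.7 [-8.9  0.3  2.6]
1.05 17.2 [-8.8  0.8  4.3]
1.19 17.2 [-9.   1.3  4.5]
1.33 16.8 [-7.7  0.7  3.6]
1.47 17.2 [-7.1  1.1  4. ]
1.61 17.1 [-6.7  2.3  3.9]
1.75 17.2 [-6.   2.4  2.8]
1.85 17.1 [-6.   2.3  2.8]
1.91 17.0 [-7.6  2.7  1.9]
14.3167 [ 0.65472906 -0.25899021  0.16864716]
```

View pics/s6z.png

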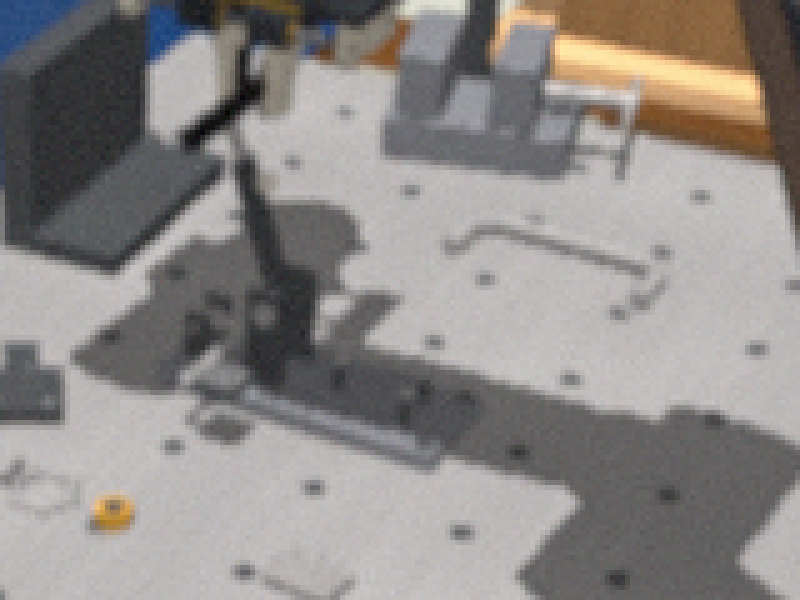

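```bash
python3 - <<'E'
from h import *
dz=-.016-TIP
p=robot.read_position(); print((p-bar_tcp(1.91,dz=dz)).round(4))
for th in(1.94,1.90,1.86,1.82,1.79,1.77,1.75):
    robot.servo_line(bar_tcp(th,dz=dz),speed=.05); print(th,robot.read_force().round(1))
    if th<1.8 and robot.read_force()[0]>-1.0:break
print(robot.read_t())
E
```

```text
[-0.0012  0.0003 -0.    ]
1.94 [-6.6  3.1  1.7]
1.9 [-6.9  2.4  1.1]
1.86 [-6.6  2.5  2. ]
1.82 [-6.3  2.7  0.3]
1.79 [-4.6  3.  -0.6]
1.77 [-2.8  3.  -2.7]
1.75 [ 0.2  3.1 -4.7]
16.2167
```

The spring load vanishes near 1.75–1.77, so the sear is holding. I let go.

```bash
python3 - <<'E'
from h import *
robot.move_gripper(0.6); print(robot.read_force().round(1))
robot.servo_line(robot.read_position()+[0,0,.07],speed=.15)
# view balls
R=down(fyaw-np.pi/2); O=HINGE-.09*FX
t=O+0.055*R[:,0]; t[2]=.235
print(robot.ik(t,R),t)
# retreat horizontally away from the arm first at this height
robot.servo_line(np.r_[t[:2],robot.read_position()[2]],speed=.3); robot.servo_line(t,speed=.25)
print(robot.read_t())
im,d,T=snap("wrist","w7");snap("side","s7")
im=np.load("pics/s7.npz")["im"][100:220,280:440,::-1]; cv2.imwrite("pics/s7z.png",cv2.resize(im,(800,600),interpolation=3))
E
```

```text
[ 0.6 -0.2  0.2]
[ -8.18686642  10.60217366  -8.1960418    0.         -71.20178454
   4.78922669] [ 0.51664549 -0.26810365  0.235     ]
18.425
```

View pics/w7.png

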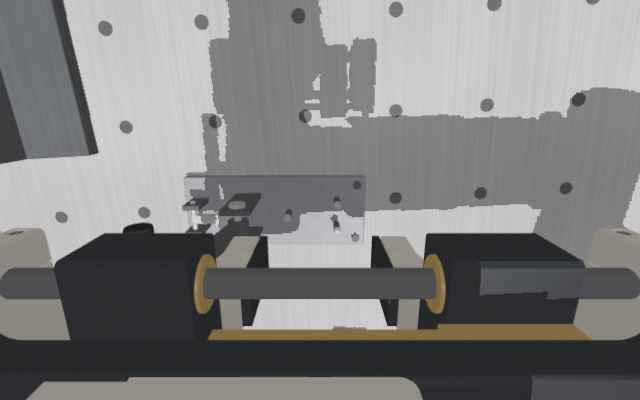

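View pics/s7z.png

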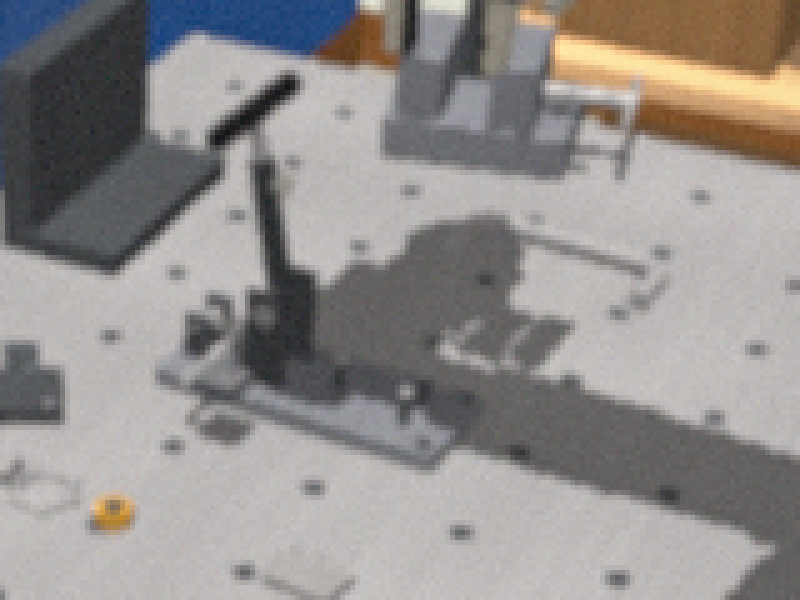

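The arm stays cocked on its own. The balls appear at about (288,214), (337,203) and (336,227). I take a closer, better-centred view to pin the nest.

```bash
python3 - <<'E'
from h import *
R=down(fyaw-np.pi/2); O=HINGE-.09*FX+.01*FX
t=O-0.02*R[:,0]*0+0.03*R[:,0]; t[2]=.15
robot.servo_line(t,R,speed=.25)
im,d,T=snap("wrist","w8"); P=cloud("wrist",d,T); print(robot.read_t(),(robot.read_tcp_rot()-R).round(4).tolist())
for fn in("w7","w8"):
    z=np.load(f"pics/{fn}.npz");P=cloud("wrist",z["d"],z["T"])
    rel=P-(HINGE-.09*FX); fx=rel@FX; fy=rel@FY
    m=(P[...,2]>.034)&(P[...,2]<.049)&(abs(fy)<.035)&(fx>-.04)&(fx<.06)
    n,l,s,c=cv2.connectedComponentsWithStats(np.uint8(m))
    for k in range(1,n):
        if s[k,4]>6:
            q=l==k; print(fn,c[k].round(1),s[k,4],"fx,fy,z",fx[q].mean().round(4),fy[q].mean().round(4),P[...,2][q].max().round(4), ray("wrist",z["T"],c[k],.040).round(4))
im=np.load("pics/w8.npz")["im"][130:250,200:400,::-1]; cv2.imwrite("pics/w8z.png",cv2.resize(im,(800,480),interpolation=3))
E
```

```text
19.0833 [[0.0007, -0.0, 0.0018], [-0.0, -0.0007, -0.0011], [0.001, -0.0019, 0.0]]
w7 [337.3 204.5] 56 fx,fy,z -0.0208 -0.0163 0.0448 [ 0.4981 -0.2275  0.04  ]
w7 [287.  217.3] 59 fx,fy,z 0.0387 -0.0005 0.0453 [ 0.5588 -0.2153  0.04  ]
w7 [336.8 229.7] 54 fx,fy,z -0.0207 0.0154 0.0461 [ 0.5001 -0.1958  0.04  ]
w8 [354.1 204.9] 93 fx,fy,z -0.0205 -0.0163 0.046 [ 0.4983 -0.2275  0.04  ]
w8 [290.  221.1] 92 fx,fy,z 0.0387 -0.0005 0.0453 [ 0.5588 -0.2152  0.04  ]
w8 [353.4 237. ] 91 fx,fy,z -0.0207 0.0154 0.0452 [ 0.5    -0.1957  0.04  ]
```

View pics/w8z.png

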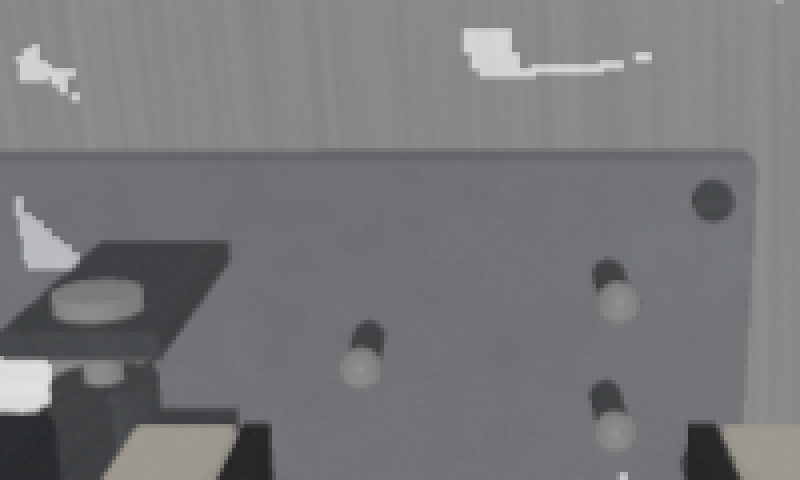

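```bash
python3 - <<'E'
from h import *
z=np.load("pics/scene0.npz");P=cloud("scene",z["d"],z["T"]);im=z["im"].astype(int)
m=(P[...,2]>.009)&(P[...,2]<.022)&(np.hypot(P[...,0]-.52,P[...,1]-.18)<.08)
p=P[m];r=cv2.minAreaRect(p[:,:2].astype(np.float32));print(r, p.mean(0))
O=np.array([.519,-.2129,0])
for s in(0,np.pi):
    for yaw in (fyaw+s,):
        print("place",yaw,robot.ik(O+[0,0,.15],down(yaw)))
R=down(np.radians(-90)); t=np.array([.52,.178,0])+.05*R[:,0]; t[2]=.25
robot.servo_line(robot.read_position()+[0,0,.1],speed=.3)
robot.goto(t,R); print(robot.read_t())
snap("wrist","w9")
E
```

```text
((0.5274003148078918, 0.18008428812026978), (0.06349776685237885, 0.09554927796125412), 79.58119201660156) [0.52055837 0.17845749 0.01540806]
place -0.0593 [ -2.31087848  12.03708082 -17.91034859   0.         -60.05257059
  88.91323876]
place 3.082292653589793 [ -2.31087848  12.03708082 -17.91034859   0.         -60.05257059
 -91.08676124]
20.9667
```

View pics/w9.png

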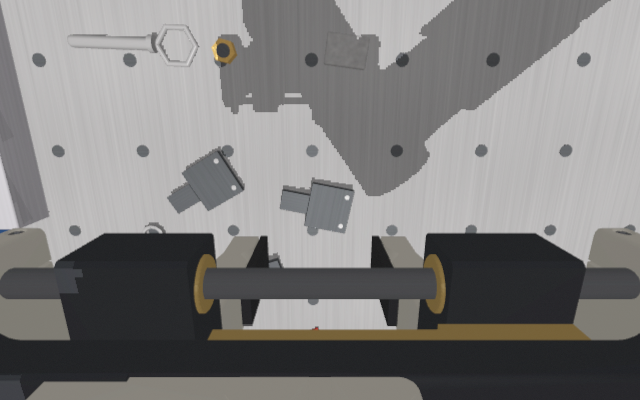

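```bash
python3 - <<'E'
from h import *
z=np.load("pics/w9.npz");T=z["T"];P=cloud("wrist",z["d"],T)
m=(P[...,2]>.011)&(P[...,2]<.02)&(np.hypot(P[...,0]-.527,P[...,1]-.18)<.07)
n,l,s,c=cv2.connectedComponentsWithStats(np.uint8(m)); k=1+np.argmax(s[1:,4]); m=l==k
print(s[k],np.median(P[...,2][m]))
cs,_=cv2.findContours(np.uint8(m),0,1); cn=max(cs,key=cv2.contourArea)[:,0]
q=np.array([ray("wrist",T,uv,.0157)[:2] for uv in cn],np.float32)*1000
r=cv2.minAreaRect(q);print(r);b=cv2.boxPoints(r)
pts=np.array([ray("wrist",T,uv,.0157)[:2] for uv in np.argwhere(m)[:,::-1]])*1000
print(pts.mean(0))
E
```

```text
[ 280  183   75   50 2394] 0.014900009191176705
((526.0963745117188, 179.26873779296875), (60.31695556640625, 91.55049896240234), 78.66917419433594)
[518.64593203 180.37974243]
```

```bash
cat >> h.py <<'E'
def platefit(fn):
    z=np.load(f"pics/{fn}.npz");T=z["T"];P=cloud("wrist",z["d"],T)
    m=(P[...,2]>.011)&(P[...,2]<.02)&(np.hypot(P[...,0]-.527,P[...,1]-.18)<.07)
    n,l,s,c=cv2.connectedComponentsWithStats(np.uint8(m)); k=1+np.argmax(s[1:,4]); m=l==k
    cs,_=cv2.findContours(np.uint8(m),0,1); cn=max(cs,key=cv2.contourArea)[:,0]
    q=np.array([ray("wrist",T,uv,.0157)[:2] for uv in cn],np.float32)*1000
    return s[k],cv2.minAreaRect(q)
E
python3 - <<'E'
from h import *
robot.move_gripper(1.0)
yaw=np.radians(-11.33)+np.pi; R=down(yaw); G=np.array([.5143,.1816,0])
t=G+.085*R[:,0]; t[2]=.25
robot.goto(t,R); print(robot.read_t(),robot.read_qpos().round(1))
snap("wrist","w10"); print(platefit("w10"))
E
```

```text
23.5583 [  48.5   -0.6  -18.8    0.   -71.8 -149.8]
(array([ 298,  203,   46,   64, 2236], dtype=int32), ((524.6155395507812, 180.8711395263672), (59.677913665771484, 90.53182983398438), 78.63969421386719))
```

View pics/w10.png

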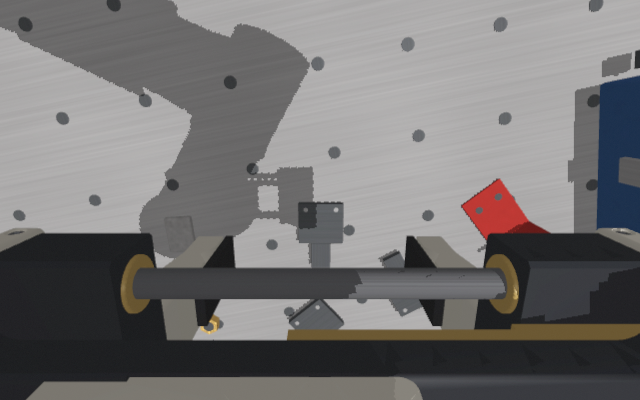

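Comparing the two plate views gives a camera-mount bias of about 1.2 mm along tool x. I correct for it: plate origin (514.4, 182.8), nest (519.1, -211.7), both in mm. Now I grasp the plate.

```bash
cat >> h.py <<'E'
PY=np.radians(-11.34); PU=np.array([np.cos(PY),np.sin(PY),0]); PO=np.array([.5144,.1828,0]); NO=np.array([.5191,-.2117,0])
Rg=down(PY+np.pi); Rp=down(fyaw-.0005+np.pi)
E
python3 - <<'E'
from h import *
G=PO+.004*PU
robot.goto(G+[0,0,.07],Rg)
g=G+[0,0,.005-TIP]
robot.servo_line(g,speed=.06); print(robot.read_t(),robot.read_force().round(1),(robot.read_position()-g).round(4))
robot.move_gripper(0.0)
print(robot.read_t(),robot.read_force().round(1),robot.read_grip_width()*88,robot.read_position().round(4))
snap("wrist","w11")
E
```

```text
26.1083 [-0.7  1.4  0.1] [0.0002 0.0002 0.0004]
26.6833 [-0.2  0.5  0.1] 59.690579063393 [ 0.5183  0.182  -0.022 ]
```

View pics/w11.png

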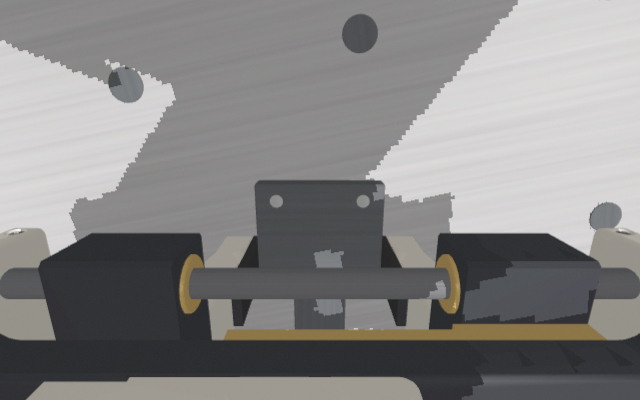

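```bash
cat >> h.py <<'E'
def rear(fn,zt):
    z=np.load(f"pics/{fn}.npz");T=z["T"];Tt=T@np.linalg.inv(np.array(robot.camera_info("wrist")["T_tool_cam"]))
    P=cloud("wrist",z["d"],T); m=np.abs(P[...,2]-zt)<.006
    rows=[np.argmax(m[150:230,c])+150 for c in range(290,350,5)]
    q=np.array([ray("wrist",T,(c,r-.5),zt) for c,r in zip(range(290,350,5),rows)])
    return rows,((q-Tt[:3,3])@Tt[:3,:3])[:,0].round(4)
E
python3 - <<'E'
from h import *
print(rear("w11",.0157))
robot.servo_line(robot.read_position()+[0,0,.16],speed=.15)
print(robot.read_t(),robot.read_force().round(1),robot.read_grip_width()*88)
t=NO+.004*FX+[0,0,.14]
robot.goto(t,Rp); print(robot.read_t(),(robot.read_position()-t).round(4))
snap("wrist","w12");snap("side","s12"); snap("scene","sc12"); print(rear("w12",robot.read_position()[2]+.022+.0157))
for n,fn in(("side","s12"),):
    im=np.load(f"pics/{fn}.npz")["im"][100:220,280:440,::-1]; cv2.imwrite(f"pics/{fn}z.png",cv2.resize(im,(800,600),interpolation=3))
E
```

```text
([np.int64(182), np.int64(181), np.int64(181), np.int64(181), np.int64(181), np.int64(181), np.int64(182), np.int64(182), np.int64(181), np.int64(181), np.int64(182), np.int64(181)], array([0.0389, 0.0393, 0.0393, 0.0393, 0.0393, 0.0393, 0.0389, 0.0389,
       0.0393, 0.0393, 0.0389, 0.0393]))
27.95 [ 0.3 -0.2 -3.1] 59.58412003226598
29.4167 [ 0.0003  0.0007 -0.0001]
([np.int64(182), np.int64(182), np.int64(181), np.int64(182), np.int64(182), np.int64(181), np.int64(181), np.int64(182), np.int64(181), np.int64(182), np.int64(182), np.int64(182)], array([0.039 , 0.039 , 0.0394, 0.039 , 0.039 , 0.0394, 0.0394, 0.0389,
       0.0394, 0.0389, 0.0389, 0.0389]))
```

View pics/s12z.png

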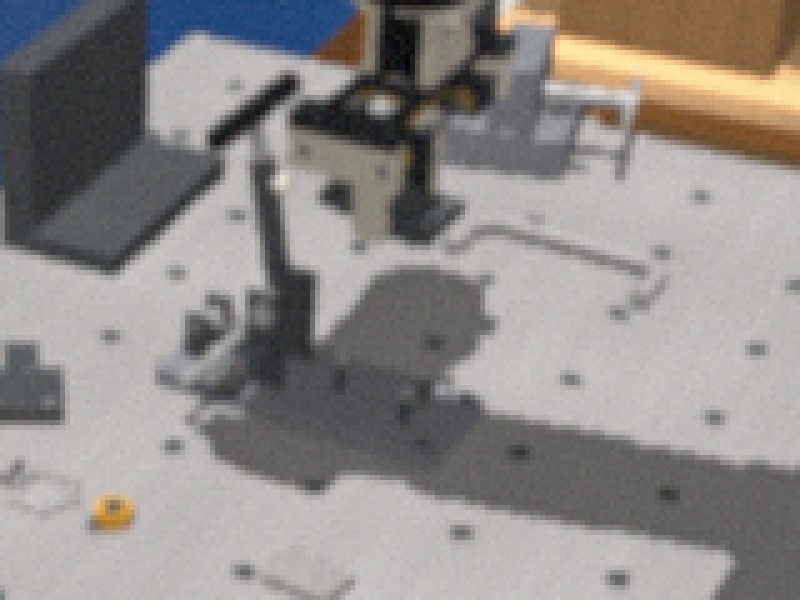

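View pics/w12.png

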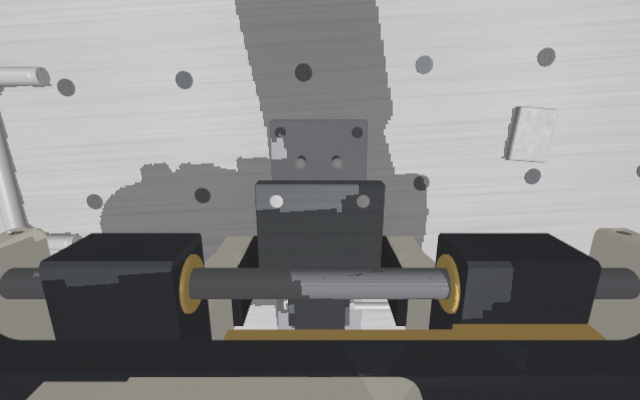

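The wrist view holds both the plate rear edge (row 182) and the two rear balls, at about (300,163) and (337,163). That gives a direct relative check.

```bash
python3 - <<'E'
from h import *
z=np.load("pics/w12.npz");T=z["T"];P=cloud("wrist",z["d"],T)
m=np.zeros((400,640),np.uint8); m[150:178,285:352]=((P[...,2]>.034)&(P[...,2]<.05))[150:178,285:352]
n,l,s,c=cv2.connectedComponentsWithStats(m); b=[]
for k in range(1,n):
    if s[k,4]>10: b.append(ray("wrist",T,c[k],.041)); print(s[k],c[k],b[-1].round(4))
zt=robot.read_position()[2]+.0377
m=np.abs(P[...,2]-zt)<.005
for r in(195,210,225):
    cc=np.where(m[r,230:410])[0]+230; print(r,cc.min(),cc.max(),((ray("wrist",T,(cc.min()-.5,r),zt)+ray("wrist",T,(cc.max()+.5,r),zt))/2).round(4))
mid=(b[0]+b[1])/2; Tt=T@np.linalg.inv(np.array(robot.camera_info("wrist")["T_tool_cam"]))
e=mid-Tt[:3,3]; print("mid rel tool  x,y:",(e@Tt[:3,0]).round(4),(e@Tt[:3,1]).round(4))
q=ray("wrist",T,(320,181.1),zt)-Tt[:3,3]; print("rear",(q@Tt[:3,0]).round(4),Tt[:3,3])
c=[ray("wrist",T,((257+384)/2,r),zt)-Tt[:3,3] for r in(200,)][0]; print("plate mid y",(c@Tt[:3,1]).round(4)); print(Tt[:3,:3].round(4).tolist())
E
```

```text
[295 158  11  12 105] [299.9047619  163.27619048] [ 0.4977 -0.2267  0.041 ]
[332 158  11  12 103] [337.         163.33980583] [ 0.4997 -0.195   0.041 ]
195 255 384 [ 0.4908 -0.2097  0.1777]
210 256 383 [ 0.498  -0.2101  0.1777]
225 257 382 [ 0.5053 -0.2105  0.1777]
mid rel tool  x,y: 0.0247 -0.0011
rear 0.0391 [ 0.523415   -0.21124237  0.13989919]
plate mid y 0.0001
[[-0.9982, 0.0592, -0.0], [0.0592, 0.9982, 0.0001], [0.0, 0.0001, -1.0]]
```

```bash
python3 - <<'E'
from h import *
N=np.array([.5195,-.2121,0])
t=N+.004*FX; c=np.zeros(3)
for zz,sp in((.05,.15),(.026,.06)):
    robot.servo_line(t+[0,0,zz],Rp,speed=sp)
robot.dwell(.1); e=robot.read_position()-(t+[0,0,.026]); print(e.round(4),robot.read_force().round(1)); c[:2]=-e[:2]
F0=robot.read_force()[2]
for zz in(.0225,.021,.020,.019,.018,.017):
    robot.servo_line(t+c+[0,0,zz],speed=.02); F=robot.read_force(); print(zz,(robot.read_position()-t).round(4),F.round(1))
    if F[2]-F0>3: break
print(robot.read_t()); snap("side","s13"); snap("wrist","w13")
im=np.load("pics/s13.npz")["im"][120:220,300:420,::-1]; cv2.imwrite(f"pics/s13z.png",cv2.resize(im,(720,600),interpolation=3))
E
```

```text
[ 0.0003 -0.0001  0.0002] [ 0.3 -0.7 -2.7]
0.0225 [-0.0004  0.0001  0.0224] [ 0.1 -0.4 -2.7]
0.021 [-0.0003  0.0001  0.0209] [-0.3  1.2 -3.6]
0.02 [-0.0003  0.0001  0.0199] [ 0.5  0.6 -2.7]
0.019 [-0.0003  0.0001  0.019 ] [ 0.1 -1.1 -2.8]
0.018 [-0.0001  0.0001  0.0186] [-2.2  1.2  4.9]
32.2917
```

View pics/s13z.png

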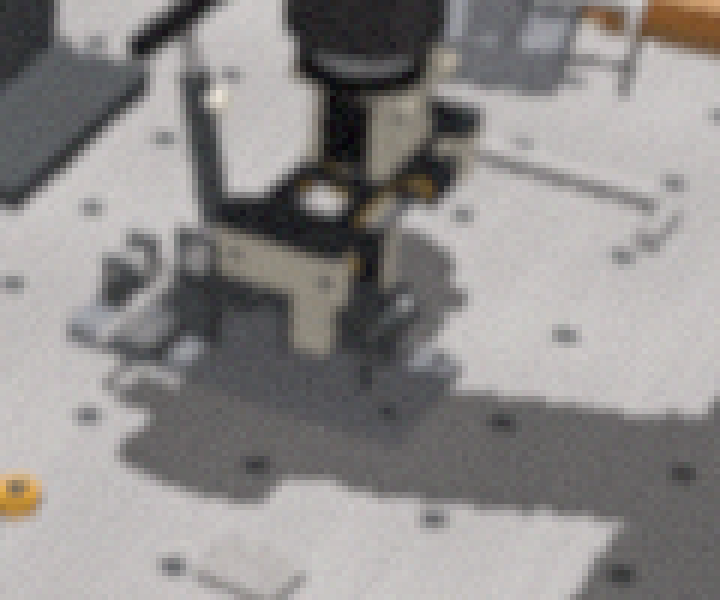

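Contact came at exactly the expected seating height (0.0186), so the grooves are on the balls. I release, lift and check.

```bash
python3 - <<'E'
from h import *
robot.move_gripper(0.9); robot.dwell(.1); print(robot.read_force().round(1))
robot.servo_line(robot.read_position()+[0,0,.06],speed=.1)
p=robot.read_position(); t=p.copy()-FX*.06; t[2]=.2
robot.servo_line(t,speed=.2); print(robot.read_t())
# view with Rb orientation: nest & trigger
R=Rb; t=np.array([.56,-.19,.22])+.03*R[:,0]; t[2]=.24
t=np.array([.555,-.205,0])+.07*R[:,0]; t[2]=.24
robot.goto(t,R); print(robot.read_t())
snap("wrist","w14");snap("side","s14")
im=np.load("pics/s14.npz")["im"][100:220,280:440,::-1]; cv2.imwrite(f"pics/s14z.png",cv2.resize(im,(800,600),interpolation=3))
E
```

```text
[ 0.7 -0.2 -0.2]
34.6667
36.1583
```

View pics/w14.png

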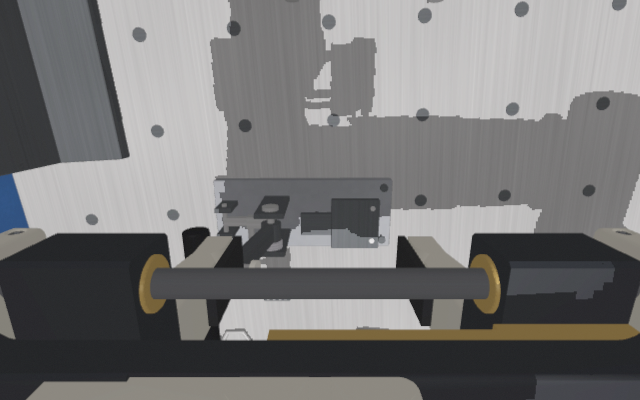

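View pics/s14z.png

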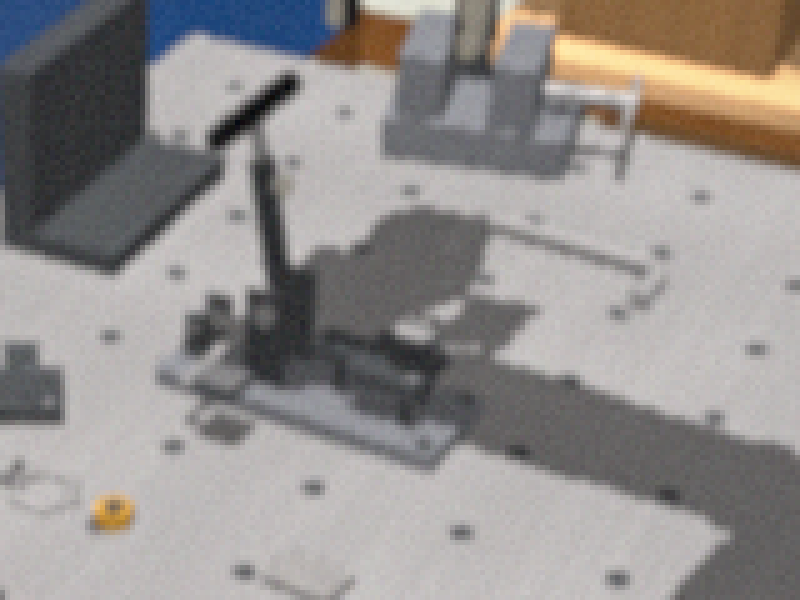

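The plate sits on the balls, tongue towards the hinge, with the arm still cocked. For the trigger I tilt the tool outward by 20°, so the swinging bar (±55 mm) clears the hand.

```bash
cat >> h.py <<'E'
N=np.array([.5195,-.2121,0]); Z=np.array([0,0,1.])
al=np.radians(20); tz=-np.sin(al)*FY-np.cos(al)*Z
def trig(sgn,y,zt):
    tx=sgn*(np.cos(al)*FY-np.sin(al)*Z); R=np.stack([tx,np.cross(tz,tx),tz],1)
    return N+.09*FX+y*FY+zt*Z+TIP*tz,R
E
python3 - <<'E'
from h import *
z=np.load("pics/w14.npz");P=cloud("wrist",z["d"],z["T"])
r=P-N;fx=r@FX;fy=r@FY
m=(fx>-.03)&(fx<.015)&(abs(fy)<.025)&(P[...,2]>.045)&(P[...,2]<.065)
A=np.c_[fx[m],fy[m],np.ones(m.sum())];print("plate plane",m.sum(),np.linalg.lstsq(A,P[...,2][m],rcond=None)[0].round(4))
mm=(P[...,2]>.045)&(P[...,2]<.065)&(fx>-.045)&(fx<.025)&(abs(fy)<.04)
cs,_=cv2.findContours(np.uint8(mm),0,1);cn=max(cs,key=cv2.contourArea)[:,0]
q=np.array([ray("wrist",z["T"],uv,.0563) for uv in cn]);print("edges fx",((q-N)@FX).min().round(4),"fy",((q-N)@FY).min().round(4),((q-N)@FY).max().round(4), "yaw",cv2.minAreaRect(q[:,:2].astype(np.float32)*1000))
z=np.load("pics/scene0.npz");P=cloud("scene",z["d"],z["T"]);r=P-N;fx=r@FX;fy=r@FY
m=(abs(fx-.09)<.03)&(abs(fy-.085)<.03)&(P[...,2]>.04)&(P[...,2]<.07)
print("pad",m.sum(),fx[m].min(),fx[m].max(),fy[m].min(),fy[m].max(),np.median(P[...,2][m]))
for s in(1,-1):
    for zt in(.10,.055): print(s,robot.ik(*trig(s,.082,zt)))
E
```

```text
plate plane 1546 [-0.004  -0.0012  0.0557]
edges fx -0.0339 fy -0.0325 0.0283 yaw ((514.6016235351562, -213.9263153076172), (60.62112808227539, 58.2725944519043), 86.44693756103516)
pad 178 0.07078143004618612 0.11989301890426389 0.05589223745164998 0.10457979345569748 0.053781545560877886
1 [ 15.68189556  22.75121433 -26.33786662  24.78928901 -50.43622164
 143.4005409 ]
1 [ 15.32712599  25.69339388 -29.43001029  27.30659645 -44.9172242
 140.08259319]
-1 [ 15.68189556  22.75121433 -26.33786662  24.78928901 -50.43622164
 -36.5994591 ]
-1 [ 15.32712599  25.69339388 -29.43001029  27.30659645 -44.9172242
 -39.91740681]
```

```bash
python3 - <<'E'
from h import *
robot.move_gripper(0.0)
p=robot.read_position(); robot.servo_line([p[0],p[1],.36],speed=.25)
robot.goto(*trig(1,.14,.30)); print(robot.read_t())
t,R=trig(1,.082,.10); robot.servo_line(trig(1,.12,.15)[0],speed=.2); robot.servo_line(t,speed=.12); print(robot.read_t(),robot.read_force().round(1),(robot.read_position()-t).round(4))
snap("scene","sc15");snap("side","s15");snap("wrist","w15")
im=np.load("pics/sc15.npz")["im"][160:300,190:360,::-1]; cv2.imwrite("pics/sc15z.png",cv2.resize(im,(728,600),interpolation=3))
im=np.load("pics/s15.npz")["im"][100:220,280:440,::-1]; cv2.imwrite("pics/s15z.png",cv2.resize(im,(800,600),interpolation=3))
E
```

```text
40.3583
41.9417 [ 0.5 -0.2 -0.6] [0.0006 0.0001 0.0007]
```

View pics/sc15z.png

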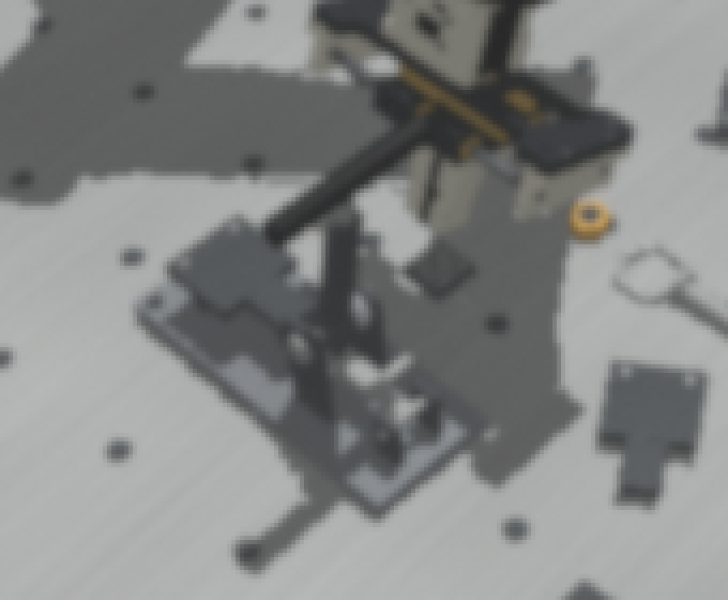

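View pics/s15z.png

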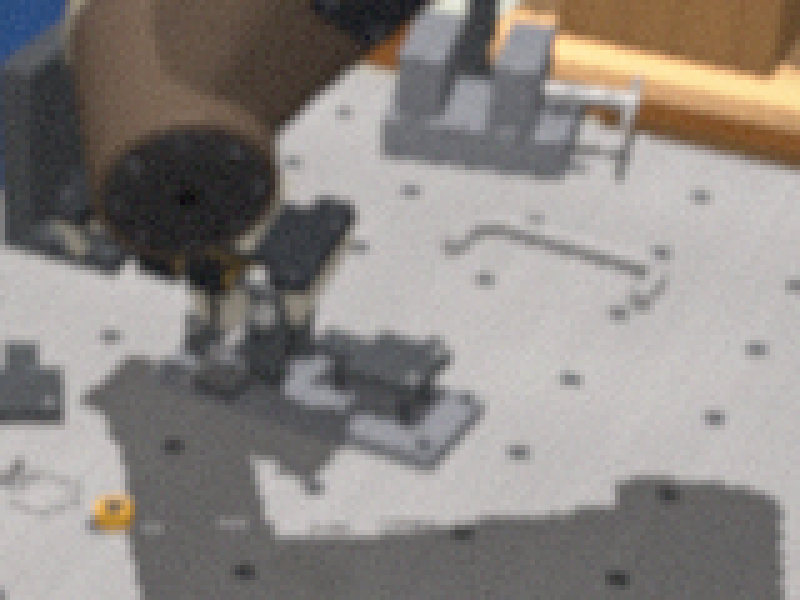

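View pics/w15.png

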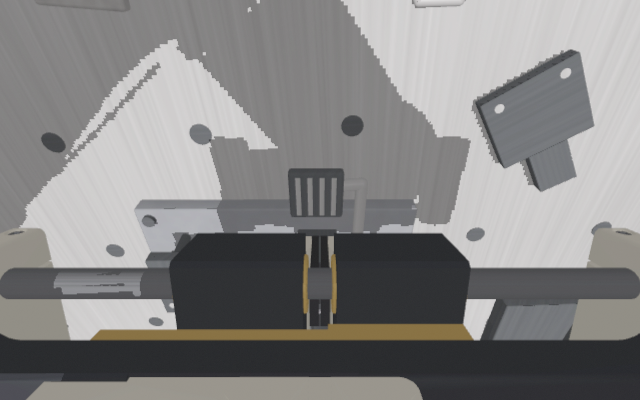

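Plate seated, arm cocked, fingers over the pad line (pad at (316,193) in the wrist view). Now I press straight down in steps.

```bash
python3 - <<'E'
from h import *
z0=.055+.0032
robot.servo_line(trig(1,.082,z0+.006)[0],speed=.12); print(robot.read_force().round(1))
for dn in(0,-.002,-.004,-.005,-.006,-.007,-.008,-.0095,-.011):
    robot.servo_line(trig(1,.082,z0+dn)[0],speed=.03); F=robot.read_force(); print(dn,F.round(1))
    if F[2]>25: break
    im,d=robot.grab_frame("side")
    P=cloud("side",d,cam2world("side")); b=(im.astype(int).sum(-1)<110)&(np.abs(P[...,0]-.466)<.03)&(np.abs(P[...,1]+.21)<.05)&(P[...,2]>.05)&(P[...,2]<.11)
    if b.sum()>15: print("arm shut",b.sum(),np.median(P[...,2][b]));break
print(robot.read_t()); snap("side","s16")
im=np.load("pics/s16.npz")["im"][100:220,280:440,::-1]; cv2.imwrite("pics/s16z.png",cv2.resize(im,(800,600),interpolation=3))
E
```

```text
[0.1 0.3 0.4]
0 [-0.7  0.2 -0.2]
-0.002 [-1.4  0.7  5.6]
-0.004 [-3.1  1.1  8. ]
-0.005 [-3.6  2.4  9.6]
-0.006 [ 1.3 -0.3  0.7]
-0.007 [-1.5  1.7  2.2]
arm shut 16 0.08489237966286567
44.4417
```

View pics/s16z.png

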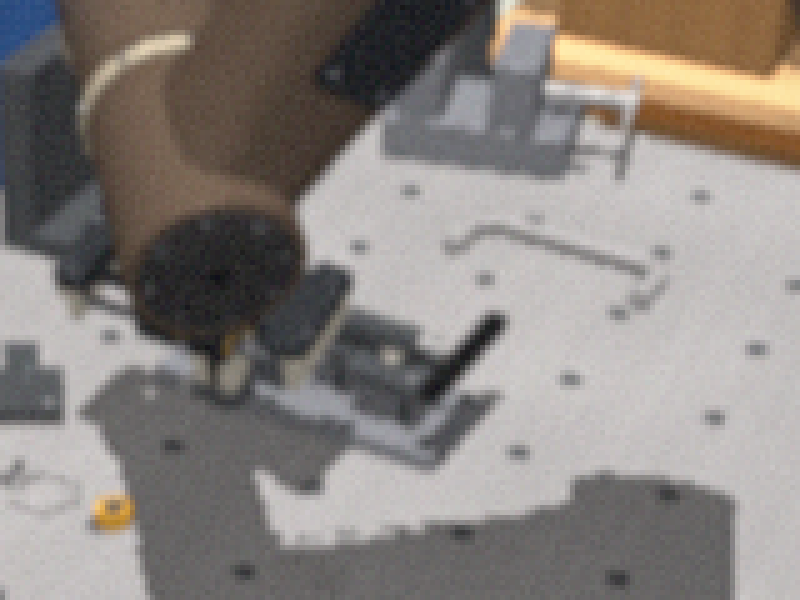

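The sear released at about 5.5 mm and 10 N, and the arm swung shut onto the plate. I retreat and check.

```bash
python3 - <<'E'
from h import *
robot.servo_line(trig(1,.082,.10)[0],speed=.12); robot.servo_line(trig(1,.15,.30)[0],speed=.25)
p=robot.read_position(); R=Rb; t=np.array([.535,-.21,0])+.06*R[:,0]; t[2]=.30
robot.goto(t,R); robot.dwell(.3); print(robot.read_t(),robot.read_force().round(1))
snap("wrist","w17");snap("side","s17");snap("scene","sc17")
z=np.load("pics/w17.npz");P=cloud("wrist",z["d"],z["T"]);im=z["im"].astype(int);r=P-N;fx=r@FX;fy=r@FY
m=(im.sum(-1)<130)&(abs(fx+.055)<.02)&(fy<.06)&(fy>-.06)&(P[...,2]>.05)
print("bar top",m.sum(),np.percentile(P[...,2][m],95).round(4), "expect .084")
m=(fx<-.0)&(fx>-.032)&(abs(fy+.001)>.013)&(abs(fy+.001)<.027)&(P[...,2]>.045)&(P[...,2]<.065)
print("plate plane",m.sum(),np.linalg.lstsq(np.c_[fx[m],fy[m],np.ones(m.sum())],P[...,2][m],rcond=None)[0].round(4))
s=z["im"][130:290,200:420,::-1]; cv2.imwrite("pics/w17z.png",cv2.resize(s,(800,582),interpolation=3))
a=np.load("pics/sc17.npz")["im"][120:300,190:430,::-1]; cv2.imwrite("pics/sc17z.png",cv2.resize(a,(800,600),interpolation=3))
a=np.load("pics/s17.npz")["im"][120:270,230:430,::-1]; cv2.imwrite("pics/s17z.png",cv2.resize(a,(800,600),interpolation=3))
E
```

```text
48.4833 [ 1.  -0.1  0.4]
bar top 686 0.0832 expect .084
plate plane 407 [-0.0039  0.005   0.0553]
```

View pics/w17z.png

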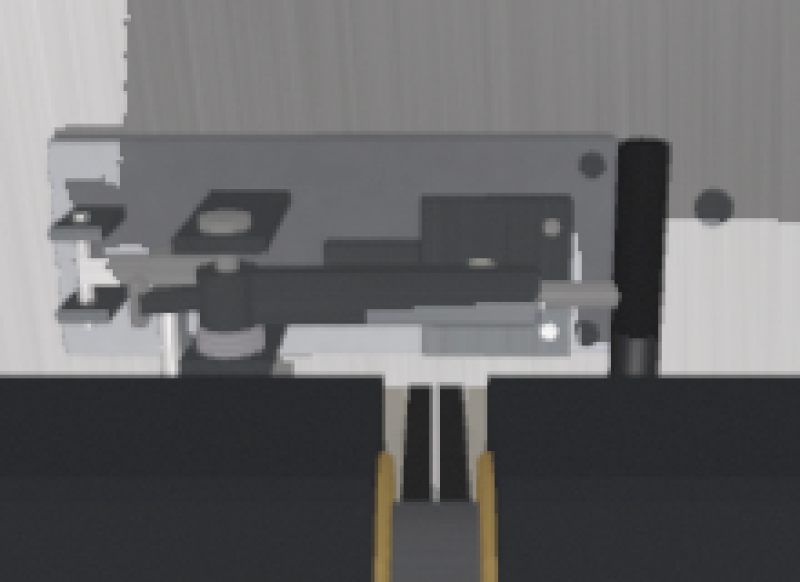

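View pics/sc17z.png

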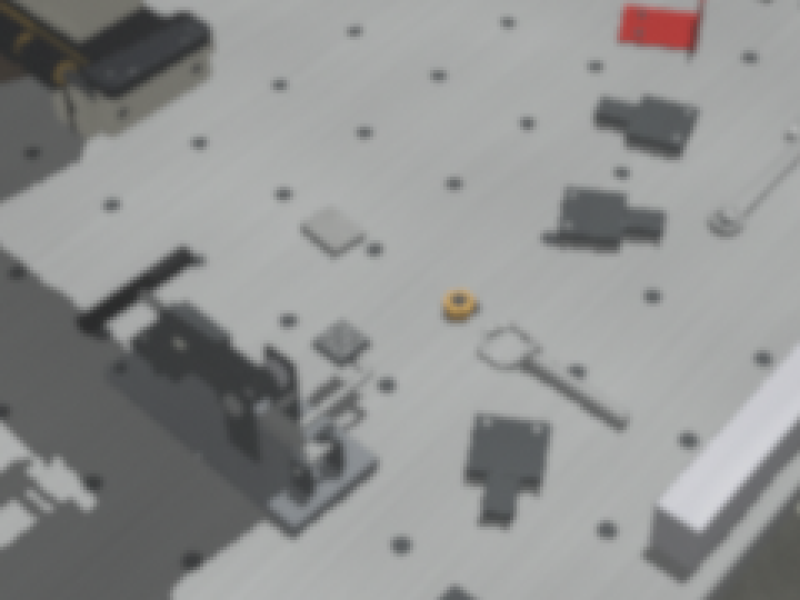

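View pics/s17z.png

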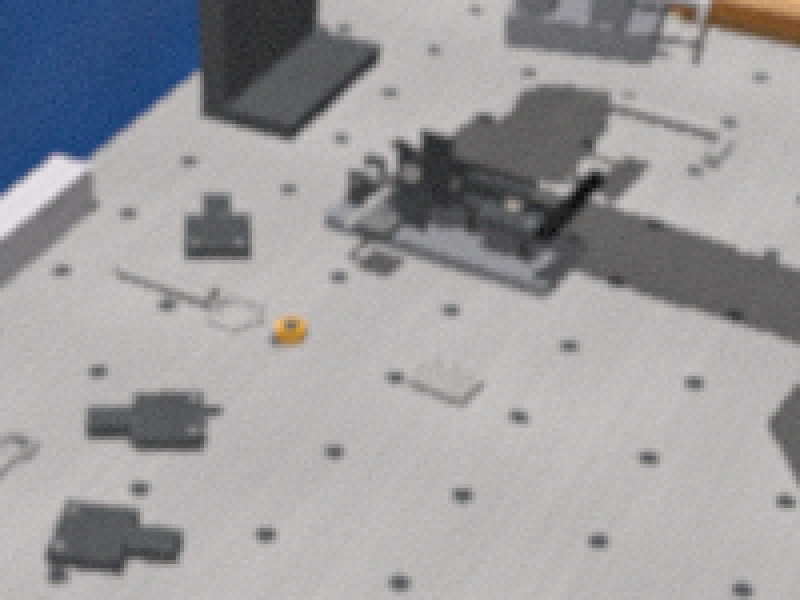

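The arm is shut and level on the plate: bar top 83 mm, 84 expected. The plate is flat at the seated height, the bystanders are in their original places and the robot is clear. I hand in.

```bash
python3 - <<'E'
from rig import robot
print(robot.read_t()); robot.job_done()
E
```

```text
48.6333
the job is handed in; nothing more can be done
```

I cocked the arm, laid the plate on the three balls and pressed the trigger; the arm sprang shut on the plate. The job was handed in at 48.6 s of the 66 s allowed, and no verdict was reported.

**What I did**
1. I pinched the cross bar and swung the arm past about 1.9 rad. The spring load dropped away near 1.76 rad, and the arm stayed cocked once I let go.
2. I picked up the look-alike plate nearest the base and lowered it, tongue towards the hinge. It touched the balls at exactly the expected seating height, and I released it.
3. I pressed the trigger with the tool tilted 20° outward so the bar would clear the hand. The sear freed at about 10 N, 5–6 mm down.

**Last checks**
- **Arm:** the top of the bar reads 83 mm against 84 mm expected, so the arm is level on the plate.
- **Plate:** it lies flat within about 0.006 rad and about 1 mm below nominal height, the same depth offset the table shows. Yaw was in line with the fixture to about 0.003 rad before clamping; I did not refit it afterwards.
- **Rest of the table:** the bystanders visible in the last scene and side crops look unmoved, and the robot was clear of everything.
- **Trigger:** I judged it back up only by eye; I did not measure its angle.

**What disagreed**
- **Reported TCP:** the real fingertips are about 27 mm short of it. My first pinch closed just above the bar without touching it, and I corrected for this afterwards.
- **Wrist camera:** it showed an offset of about 1.2 mm, which I also corrected. The estimates of the nest position still differed by up to about 1 mm, within the 2.5 mm the grooves can draw in.

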